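Latch the sample caddy and hold it up for hand-over

TASK

Hand me the sample caddy: while it still stands on the table, swing its open keeper bar shut over the vial caps until the bar's tip has clicked into the catch. Then take the caddy by the middle of its black handle, lift it straight up and finish while holding it still and level about 10 cm above the table, with the three vials and the cup in their places; do not put it down again, and leave the other things on the table alone.

Things in the scene. Friction and masses are not known exactly. Their poses are not given: they have to be found in the camera images.
- caddy: Loose stainless caddy, base 200 x 134 mm with 17 mm edges, 134 mm high over the handle, about 0.75 kg laden. Origin: middle of the underside at the soles of its feet (z = 0 standing). x along the length and handle, y across, z up. Row of three vials at y = +38, steel cup in a white well at y = -35. Catch post, 90 mm high, at the -x end of the vial row: x = -60 to -98, y = 25 to 50.
- handle (a point): Middle of the black handle grip: a bar 116 mm long (caddy x), 14 mm thick (y), 20 mm high (z), centre 124 mm above the feet, over the middle of the base. Uprights 18 mm wide at both ends; free below down to the keeper bar (82 mm) and caps (70 mm). The laden caddy balances within about 10 mm of this point.
- keeper (a joint): Keeper bar's angle about its upright pin. 0 = shut, over the caps along caddy -x, tip in the catch; grows as the bar swings out level to caddy +y (starts 0.75 to 1.25). Stays where left. In the last 0.07 rad the forked tip rides over a sprung roller (crest at 0.03 rad; about 2 N at the knob) into the detent at 0; hard stop 0.02 rad beyond. Pushed over about 4 N the caddy slides.
- keeper_pivot (a point): Hinge axis of the keeper bar at the bar's mid-thickness, 79 mm above the feet, at caddy x = +74, y = +38 mm. The bar is a steel strap 146 mm long, 14 mm wide, 6 mm thick, 6 mm above the caps.
- keeper_knob (a point): Middle of the black knob on the keeper bar, 108 mm from the hinge axis, 98 mm above the feet: an upright round head of 14 mm diameter, 14 mm high (91 to 105 mm above the feet) on a 9 mm neck; the bar's top is at 82 mm.
- vial_1: Closed sample vial with black cap, 21 mm diameter, 58 mm high, origin at the middle of its foot; stands in the hole nearest the catch, foot 12 mm above the caddy's origin, cap top at 70 mm.
- vial_2: Same vial, in the middle hole.
- vial_3: Same vial, in the hole nearest the hinge.
- steel_cup: Small open steel cup, 59 mm rim diameter, 42 mm high, origin at the middle of its foot; stands in the caddy's round well (14 mm deep), foot 8 mm above the caddy's origin.
- tamper: Bystander: cream powder tamper, 62 mm foot, 59 mm high, origin under its foot. Leave alone.
- tally_counter: Bystander: small round pale counter, 52 x 45 x 25 mm, origin under it. Leave alone.
- powder_scoop: Bystander: stainless powder scoop lying free beyond the caddy, 145 x 44 x 40 mm, origin under its middle. Leave alone.
Mind the look-alikes: they are no part of the job. What is shaped like the vial_3 but pink is not meant. What is shaped like the vial_2 but purple is not meant.

How it is judged:
By the outcome, as a careful person would: the job done as asked, in the order asked, and still so for the second after the job is handed in, while the arm keeps its last pose, push and grip.
It also fails if it takes over 51 s, if anything falls off the work surface, if the arm or the gripper's body presses on something with over 40 N, if the wrist force passes 120 N, or if a joint passes its speed limit or range.

ROBOT

A 6-joint arm with a two-finger parallel gripper is mounted at the origin on a cart in front of the work surface, level with it; the furniture and walls round the work are solid. World frame = base frame: x ahead of the robot, y to its left, z up, the work surface at z = 0. Lengths are in mm, angles in degrees, forces in N, time in s.
With the tool pointing down it reaches from about 275 to 750 mm from the base axis. Payload 10.2 kg.
Tool frame: the origin (TCP) lies between the finger pads; the fingertips stand env.nose_length ahead of it and the grasp point (between the pads) lies 2 mm behind it (env.nose_length is the distance from the TCP to the fingertips, in mm); z points along the fingers, y is the line along which they close (so a half turn about z gives the same grasp; the last joint's range is limited). The gripper opens to 85 mm and grips with 20 to 120 N. Pads are 22 mm wide; open, the fingers measure 114 mm over their backs; the gripper's body (76 mm by 85 mm) begins 54 mm behind the grasp point. The pads swing forward as they close: fully open they stand 13 mm farther back than shut.
Start: joints at [57.101, 17.928, 85.812, -0, 76.261, -12.8], TCP at [180.429, 493.028, 248.294] pointing down, gripper open.
Joint ranges: [-168.41, 168.41], [-55.51, 124.54], [10.69, 146.95], [-70.63, 250.63], [1, 178], [-165.06, 165.06]. Speed limits (degrees/s): [136.94, 136.94, 172.46, 180, 180, 180].

INTERFACE

Orientations are given as [roll, pitch, yaw] about the fixed x, y, z axes, in that order (R = Rz(yaw) Ry(pitch) Rx(roll)).
In Python, from workcell import env gives the robot as it stands. Calls block until the motion is done:
- env.movep(position, orientation): joint-space move of the TCP to a pose.
- env.movel(position, orientation=None, vel=150): straight line of the TCP; orientation=None keeps the orientation; vel is the mean speed in mm/s.
- env.move_joints(angles): joint-space move.
- env.move_gripper(opening, newtons=None): finger opening in mm; newtons is the grip in N (None keeps the last); returns when the fingers have stopped.
- env.pause(seconds).
- env.ik(position, orientation): joint angles nearest the present ones, or None.
- env.camera(name): name is "scene" or "top"; returns (picture, depth): 420x560x3 uint8, blue, green, red; 420x560 float32, mm along the optical axis (not along the pixel's ray), 0 where there is no reading.
- env.camera_params(name): a dict with "vfov" (degrees; the focal length in pixels is half the picture's height over the tangent of half this angle, whatever the lens; pixels are square), "cx", "cy" (the principal point, pixels), "k1" (the pictures are not rectified: a ray, as slopes to the right and down, at radius r is drawn at 1 + k1 r^2 times it, then the intrinsics apply), "pose" (4x4, takes a point from camera to world coordinates). Camera axes: x right, y down, z forward; pixel columns grow to the right and rows downward; lengths in mm; the calibration is good to about 2 mm. A picture is of the moment at which its call begins. camera_params takes no time and is no camera call.
A pose or a line that the arm cannot do raises env.IKError and nothing moves.
- env.finish_job(): hands the job in; it is judged then, once.
Readings, each from a call of its own:
- env.current_time_s(): time.
- env.current_joints(): joint angles.
- env.current_qvel(): joint speeds.
- env.current_effort(): joint torques, N m.
- env.current_tcp_pos(): TCP position.
- env.current_eef_rot(): TCP orientation.
- env.current_wrist_force(): force on the tool from outside, world axes, zero at the start.
- env.current_ft_torque(): the same for the moment, N m.
- env.current_opening(): finger opening in mm.
- env.current_finger_force(): force on a finger pad.
Only numpy, scipy, OpenCV 4.12 (cv2) and the standard library are available. Lean on these libraries where they do the work, as an engineer would, in place of code of your own. Each camera call takes 0.05 s, during which the arm holds its last target. There are 200 camera calls.

## Working session

There is one attempt and no reset: what is moved stays moved. The work goes in short steps, each a Python script; the robot and the scene stay as the last script left them, time stands still between calls to the robot, and variables do not carry over. Pictures are saved under pics/ and viewed, at most 10 in all, crops included, and the job is handed in when it is done.

```bash
mkdir -p pics; ls
cat > h.py <<'E'
import numpy as np, cv2
from workcell import env
def load(n,tag): return cv2.imread(f'pics/{tag}_{n}.png'), np.load(f'pics/{tag}_{n}.npy')
def snap(n,tag):
    p,d=env.camera(n); cv2.imwrite(f'pics/{tag}_{n}.png',p); np.save(f'pics/{tag}_{n}.npy',d); return p,d
def KD(n):
    c=env.camera_params(n); f=210/np.tan(np.radians(c['vfov'])/2)
    return f,c['cx'],c['cy'],c['k1'],np.array(c['pose'])
def unproj(n,u,v,depth):
    f,cx,cy,k,T=KD(n); u=np.asarray(u,float);v=np.asarray(v,float)
    xd=(u-cx)/f; yd=(v-cy)/f; x,y=xd.copy(),yd.copy()
    for _ in range(20):
        s=1+k*(x*x+y*y); x,y=xd/s,yd/s
    P=np.stack([x*depth,y*depth,depth*np.ones_like(x)],-1)
    return P@T[:3,:3].T+T[:3,3]
def atz(n,u,v,z):
    a=unproj(n,u,v,1.0); o=KD(n)[4][:3,3]; d=a-o
    return o+d*((z-o[2])/d[...,2])[...,None]
def proj(n,P):
    f,cx,cy,k,T=KD(n); Q=(np.asarray(P,float)-T[:3,3])@T[:3,:3]
    x=Q[...,0]/Q[...,2];y=Q[...,1]/Q[...,2];s=1+k*(x*x+y*y)
    return np.stack([cx+f*x*s,cy+f*y*s],-1)
E
python3 - <<'E'
from h import *
for n in('scene','top'):
    snap(n,'a'); print(n,env.camera_params(n))
print(env.nose_length,env.current_time_s(),env.current_eef_rot())
a=[cv2.imread(f'pics/a_{n}.png') for n in('scene','top')]
cv2.imwrite('pics/a_both.png',cv2.resize(np.vstack(a),(0,0),fx=.7,fy=.7))
E
```

```text
pics
scene {'vfov': 51.12753520885705, 'cx': 277.32008794026143, 'cy': 210.32319082110556, 'k1': -0.09164647225370001, 'pose': array([[ 8.08028843e-01, -2.73592769e-01,  5.21762767e-01,
         1.52038434e+02],
       [-5.89058169e-01, -3.60165348e-01,  7.23388827e-01,
        -3.81513277e+02],
       [-9.99308401e-03, -8.91867658e-01, -4.52186045e-01,
         5.18465184e+02],
       [ 0.00000000e+00,  0.00000000e+00,  0.00000000e+00,
         1.00000000e+00]])}
top {'vfov': 42.46716480158482, 'cx': 285.7737252454504, 'cy': 213.08906973466543, 'k1': -0.16305159826879154, 'pose': array([[ 9.39106596e-03, -9.88497209e-01,  1.50947262e-01,
         4.10680644e+02],
       [-9.99955463e-01, -9.42507479e-03,  4.90155192e-04,
         2.25541251e+02],
       [ 9.38172198e-04, -1.50945143e-01, -9.88541695e-01,
         1.27655941e+03],
       [ 0.00000000e+00,  0.00000000e+00,  0.00000000e+00,
         1.00000000e+00]])}
17.0 0.1 [-1.79933544e+02 -1.43455714e-02  1.59903185e+02]
```

View pics/a_top.png

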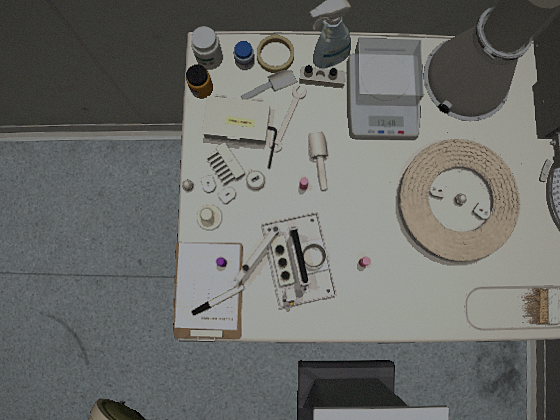

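View pics/a_scene.png

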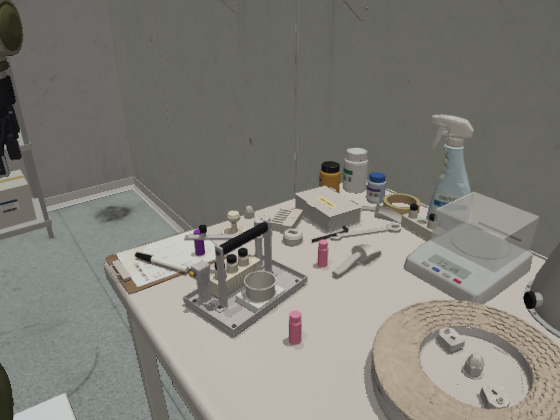

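The top view shows the caddy at about (298,260). The handle is the black bar at (300,257), the vials are at (280,262), the cup is at (313,256) and the open keeper bar runs from about (275,232) to (243,268). Lookalikes are the pink vials at (304,183) and (365,262), the purple vial at (221,262), and the black-handled spatula or marker at (215,300). I'll check this in a close crop.

Run:
```python
from h import *
p,_=load('top','a')
cv2.imwrite('pics/crop1.png',cv2.resize(p[200:320,185:345],(800,600),interpolation=cv2.INTER_CUBIC))
p,_=load('scene','a')
cv2.imwrite('pics/crop2.png',cv2.resize(p[205:330,130:310],(792,550),interpolation=cv2.INTER_CUBIC))
```

```text
(no output)
```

View pics/crop1.png

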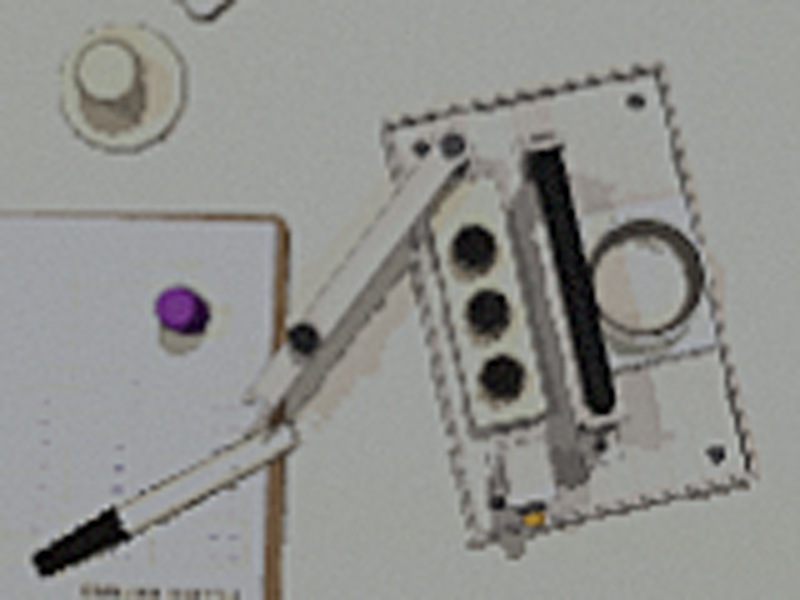

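View pics/crop2.png

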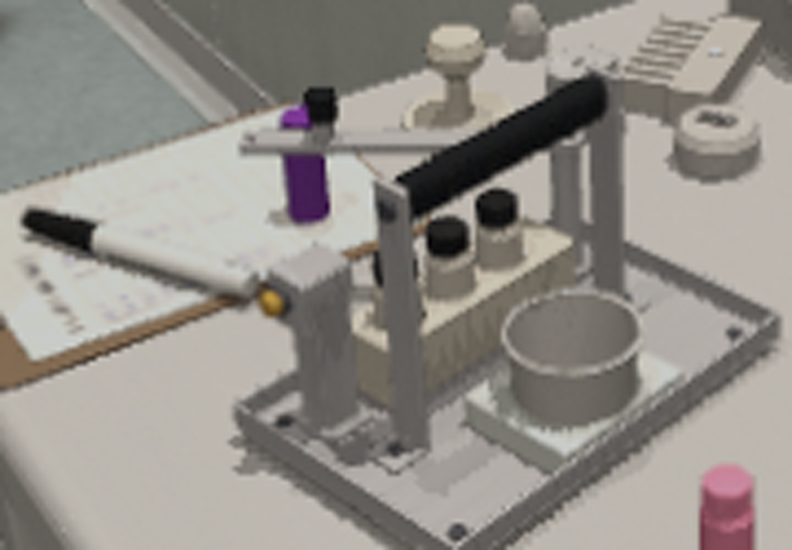

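The crop confirms the choice: knob at crop (303,338), pivot at (453,145), handle ends at (543,150) and (603,412). Next I fit the pose to these points in both views.

```bash
cat > fit.py <<'E'
from h import *
from scipy.optimize import least_squares
def c2w(s,P):
    c,si=np.cos(s[2]),np.sin(s[2]); P=np.asarray(P,float)
    return np.stack([s[0]+c*P[...,0]-si*P[...,1], s[1]+si*P[...,0]+c*P[...,1], P[...,2]],-1)
def keep(a,r,z): return [74-r*np.cos(a),38+r*np.sin(a),z]
E
python3 - <<'E'
from fit import *
T=lambda u,v:(u/5+185-.4,v/5+200-.4)
S=lambda u,v:(u/4.4+130-.4,v/4.4+205-.4)
obs=[('top',T(385,128),(100,67,17)),('top',T(660,68),(100,-67,17)),('top',T(755,485),(-100,-67,17)),('top',T(472,545),(-100,67,17)),
('top',T(543,150),(58,0,134)),('top',T(603,412),(-58,0,134)),('top',T(453,145),(74,38,84)),
('scene',S(240,412),(-100,67,17)),('scene',S(778,320),(100,-67,17)),('scene',S(405,195),(-58,0,124)),('scene',S(597,92),(58,0,124)),]
kn=[('top',T(303,338),105),('scene',S(320,105),98)]
def res(s):
    r=[proj(n,c2w(s,P))-uv for n,uv,P in obs]+[proj(n,c2w(s,keep(s[3],108,z)))-uv for n,uv,z in kn]
    return np.ravel(r)
r=least_squares(res,[490,196,.2,1.0],loss='soft_l1'); s=r.x
print('x y yaw keeper',s[:2],np.degrees(s[2]),s[3]); print(res(s).reshape(-1,2).round(1))
np.save('pose.npy',s)
print('knob',c2w(s,keep(s[3],108,98)),'pivot',c2w(s,[74,38,79]),'knob0',c2w(s,keep(0,108,98)),'handle',c2w(s,[0,0,124]))
# depth checks
for n in('top','scene'):
    _,d=load(n,'a')
    for nm,P in(('handle',(0,0,134)),('h+',(40,0,134)),('h-',(-40,0,134)),('knob',keep(s[3],108,105)),('bar',keep(s[3],60,82)),('cupbottom',(0,-35,10))):
        u,v=proj(n,c2w(s,P)).round().astype(int); print(n,nm,c2w(s,P).round(1),unproj(n,u,v,d[v,u]).round(1))
E
```

```text
x y yaw keeper [494.08546604 196.375356  ] 12.832905954634379 0.8565331618465927
[[-0.5 -1.3]
 [ 0.1 -1.3]
 [ 0.1 -1.3]
 [ 0.1 -0.8]
 [ 0.3 -0.4]
 [ 0.2  0.7]
 [-0.2 -0.1]
 [-2.7  0. ]
 [ 0.3  0.1]
 [-2.7  3.2]
 [ 0.2  1. ]
 [-0.4 -0.2]
 [-0.3  0.9]]
knob [470.69295837 313.71276087  98.        ] pivot [557.79696743 249.86221972  79.        ] knob0 [452.49459636 225.87450105  98.        ] handle [494.08546604 196.375356   124.        ]
top handle [494.1 196.4 134. ] [493.4 197.3 136.1]
top h+ [533.1 205.3 134. ] [533.8 206.  135.2]
top h- [455.1 187.5 134. ] [455.6 186.5 135.9]
top knob [470.7 313.7 105. ] [470.7 313.4 103.5]
top bar [509.4 285.3  82. ] [509.6 284.5  84.7]
top cupbottom [501.9 162.2  10. ] [503.  161.3   8.6]
scene handle [494.1 196.4 134. ] [493.6 195.8 134. ]
scene h+ [533.1 205.3 134. ] [533.1 204.1 135.2]
scene h- [455.1 187.5 134. ] [454.4 187.6 133.7]
scene knob [470.7 313.7 105. ] [471.2 313.2 105.6]
scene bar [509.4 285.3  82. ] [509.7 285.2  82.6]
scene cupbottom [501.9 162.2  10. ] [490.  142.7  28.4]
```

```bash
cat > push.py <<'E'
from fit import *
s=np.load('pose.npy'); yaw0=np.degrees(s[2])
def pose(a,off,z):   # tool beside the knob, off = knob centre to TCP along the opening tangent
    P=np.array(keep(a,108,z))+off*np.array([np.sin(a),np.cos(a),0])
    return c2w(s,P),[180,0,yaw0+180-np.degrees(a)]
def ft(a,n=3):       # force on tool along opening tangent
    f=[]
    for _ in range(n): f.append(env.current_wrist_force())
    w=np.mean(f,0); t=s[2]+np.pi/2-a
    return w[0]*np.cos(t)+w[1]*np.sin(t), w
OFF=21.5; Z=104
E
python3 - <<'E'
from push import *
env.move_gripper(0)
a=s[3]
env.movep(*pose(a,OFF+15,180)); print(env.current_time_s(),ft(a))
env.movel(*pose(a,OFF+15,Z)); print(env.current_tcp_pos(),ft(a))
for b in np.arange(a,0.15,-0.1):
    env.movel(*pose(b,OFF,Z),vel=50); f,w=ft(b); print(round(b,3),round(f,2),w.round(2))
    if abs(f)>4: break
print(env.current_time_s()); snap('top','b');snap('scene','b')
A,B=cv2.imread('pics/b_top.png')[200:320,185:345],cv2.imread('pics/b_scene.png')[155:305,130:330]
cv2.imwrite('pics/b.png',np.hstack([cv2.resize(A,(400,300)),cv2.resize(B,(400,300))]))
E
```

```text
2.1917 (np.float64(0.7401849010600383), array([ 0.89123924,  0.26444088, -0.10282682]))
[492.49631159 343.69031621 105.02017593] (np.float64(-0.4251432907897055), array([-1.43076458,  0.52167079,  0.34429558]))
0.857 0.46 [ 0.69  0.07 -0.76]
0.757 -0.1 [-0.32  0.07 -0.14]
0.657 -0.01 [ 0.48 -0.23  0.42]
0.557 0.4 [-0.01  0.43 -0.25]
0.457 0.26 [0.35 0.18 0.17]
0.357 -0.37 [-0.38 -0.32 -0.35]
0.257 0.18 [-0.39  0.19  0.65]
0.157 0.48 [0.34 0.51 0.27]
5.8667
```

View pics/b.png

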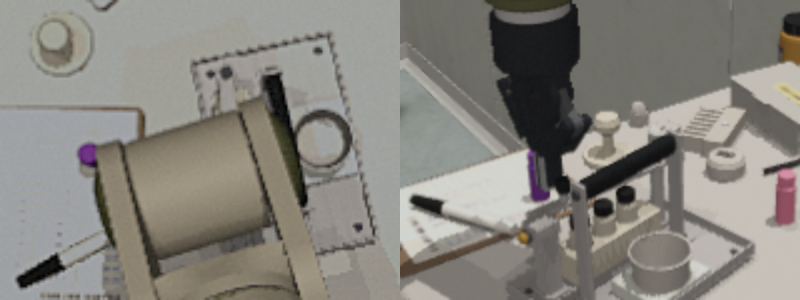

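The knob, at roughly scene pixel (211,247), sits against the finger and the caddy has not moved. I'll continue slowly with force monitoring.

```bash
cat >> push.py <<'E'
def ftm(a,n=6):
    f=[]
    for _ in range(n): env.pause(0.01); f.append(ft(a,1)[0])
    return np.mean(f)
E
python3 - <<'E'
from push import *
for q in (0.05,.1,.15,.2): print(q,proj('scene',c2w(s,keep(q,108,98))))
peak=0
for b in np.r_[np.arange(0.14,0.085,-0.02),np.arange(0.085,0.0,-0.006)]:
    env.movel(*pose(b,OFF,Z),vel=20); f=ftm(0); print(round(b,3),round(f,2))
    peak=max(peak,f)
    if f>3.6 or (peak>1.5 and f<.5): break
print(env.current_time_s(),env.current_tcp_pos(),pose(b,OFF,Z)); snap('scene','c')
B=cv2.imread('pics/c_scene.png')[205:305,150:290]
cv2.imwrite('pics/c.png',cv2.resize(B,(770,550),interpolation=cv2.INTER_CUBIC))
E
```

```text
0.05 [213.66659657 250.48361296]
0.1 [211.85352368 249.36567503]
0.15 [210.17799543 248.20308407]
0.2 [208.64322581 247.00002989]
0.14 0.63
0.12 -0.22
0.1 -0.06
0.085 -0.48
0.079 0.46
0.073 0.18
0.067 0.56
0.061 1.67
0.055 1.3
0.049 0.46
8.9833 [447.72307578 252.16496736 104.01016814] (array([447.70323204, 252.23275288, 104.        ]), [180, 0, np.float64(190.02541275849336)])
```

View pics/c.png

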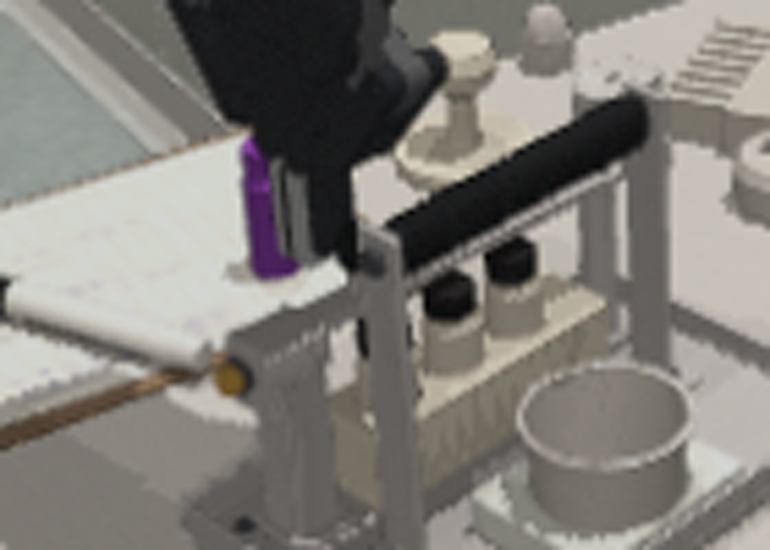

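Run:
```python
from push import *
for b in np.arange(0.044,-0.05,-0.005):
    env.movel(*pose(b,OFF,Z),vel=20); f=ftm(0,12); print(round(b,3),round(f,2))
    if f>2.4: break
print(env.current_time_s(),env.current_tcp_pos(),pose(b,OFF,Z))
```

```text
0.044 0.61
0.039 0.07
0.034 -0.01
0.029 0.02
0.024 -0.15
0.019 0.43
0.014 -0.02
0.009 0.06
0.004 -0.0
-0.001 0.77
-0.006 1.77
-0.011 1.17
-0.016 0.58
-0.021 2.2
-0.026 4.74
14.2833 [447.80231153 244.2531096  104.04423789] (array([447.83510219, 243.97679752, 104.        ]), [180, 0, np.float64(194.32259622197452)])
```

The force trace shows the roller crest, then the bar running free into the detent, then the stiff stop. I'll back off and verify.

Run:
```python
from push import *
env.movel(*pose(0,OFF+25,Z),vel=80)
p,o=pose(0,OFF+60,200); env.movel(p,o,vel=250)
p=p+[-140,60,60]; env.movep(p,o)
snap('top','d');snap('scene','d'); print(env.current_time_s())
A,B=cv2.imread('pics/d_top.png')[205:315,235:345],cv2.imread('pics/d_scene.png')[205:305,170:270]
cv2.imwrite('pics/d.png',np.hstack([cv2.resize(X,(400,400),interpolation=cv2.INTER_CUBIC) for X in(A,B)]))
for q in(0,.03,.06): print(q,[proj(n,c2w(s,keep(q,108,z))).round(1) for n,z in(('top',105),('scene',98))],proj('top',c2w(s,keep(q,139,82))).round(1))
```

```text
16.1333
0 [array([285.3, 275.8]), array([215.6, 251.6])] [288.3 290. ]
0.03 [array([283.8, 276.1]), array([214.4, 250.9])] [286.4 290.4]
0.06 [array([282.3, 276.4]), array([213.3, 250.3])] [284.6 290.7]
```

View pics/d.png

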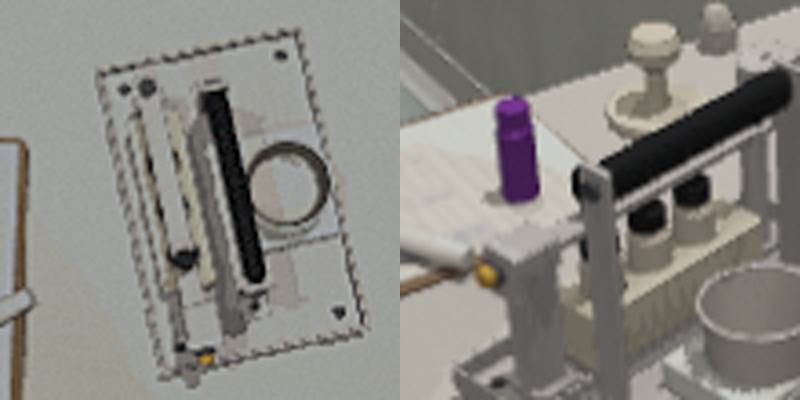

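Run:
```python
from push import *
a,_=load('top','a');d,dd=load('top','d')
g=lambda x:cv2.cvtColor(x,cv2.COLOR_BGR2GRAY).astype(np.float32)
for nm,sl in(('cup',np.s_[235:280,298:332]),('pin end',np.s_[215:250,290:330]),('low end',np.s_[282:305,300:345])):
    print(nm,cv2.phaseCorrelate(g(a)[sl],g(d)[sl],cv2.createHanningWindow(g(a)[sl].shape[::-1],cv2.CV_32F)))
def cen(im,u,v,r=4):
    w=np.clip(75-g(im)[v-r:v+r+1,u-r:u+r+1],0,None); y,x=np.mgrid[v-r:v+r+1,u-r:u+r+1]; return (w*x).sum()/w.sum(),(w*y).sum()/w.sum()
print('knob a',cen(a,245,267),'pred',proj('top',c2w(s,keep(s[3],108,104))),'knob d',cen(d,285,276),'pred0',proj('top',c2w(s,keep(0,108,104))))
# handle centre from the depth clouds
for n in('top','scene'):
    p,D=load(n,'d'); v,u=np.mgrid[200:320,170:345]; P=unproj(n,u,v,D[200:320,170:345]).reshape(-1,3)
    c,si=np.cos(s[2]),np.sin(s[2]); q=P-[s[0],s[1],0]; q=np.c_[c*q[:,0]+si*q[:,1],-si*q[:,0]+c*q[:,1],q[:,2]]
    m=(abs(q[:,0])<55)&(abs(q[:,1])<15)&(q[:,2]>128)&(q[:,2]<142); h=q[m]; print(n,m.sum(),np.polyfit(h[:,0],h[:,1],1),np.median(h[:,2]),h[:,1].min(),h[:,1].max())
```

```text
cup ((0.0498480217612034, 0.5352876887620184), 0.996526578914972)
pin end ((-0.0036711682176502336, 0.008683543169940577), 0.994609616862403)
low end ((0.49948672616122636, 0.07522532998369336), 1.010943994698701)
knob a (np.float64(245.30016583747928), np.float64(267.29353233830847)) pred [244.84084294 267.00499707] knob d (np.float64(285.2145171743357), np.float64(275.849643551523)) pred0 [285.29220246 275.86076446]
top 321 [0.00742166 0.54510499] 133.47809915867242 -6.616261451202423 7.516169559581089
scene 325 [-0.00560846 -3.03961718] 132.74616531157534 -8.056724120499595 6.010314724343876
```

The knob now sits within 0.1 px of the shut prediction and the caddy has not moved. Next I grasp the handle and lift.

Run:
```python
from push import *
o=[180,0,yaw0+180]; H=lambda z:c2w(s,[0,0,z])
env.move_gripper(46)
env.movep(H(215),o); env.movel(H(122),o,vel=80); print(env.current_tcp_pos(),env.current_wrist_force().round(1))
env.move_gripper(0,70); print('open',env.current_opening(),env.current_finger_force(),env.current_wrist_force().round(1))
env.movel(H(128),o,vel=15); env.pause(.2); print('lift6',env.current_wrist_force().round(1),env.current_ft_torque(),env.current_opening())
env.movel(H(222),o,vel=50); env.pause(.5)
print(env.current_time_s(),env.current_tcp_pos(),env.current_eef_rot(),env.current_wrist_force().round(1),env.current_ft_torque(),env.current_opening())
snap('scene','e');_,D=snap('top','e')
A,B=cv2.imread('pics/e_top.png')[180:340,200:360],cv2.imread('pics/e_scene.png')[130:330,110:310]
cv2.imwrite('pics/e.png',np.hstack([cv2.resize(X,(400,400),interpolation=cv2.INTER_CUBIC) for X in(A,B)]))
```

```text
[494.36043352 196.41915816 122.48570426] [-0.1  0.1 -0.6]
open 12.965872932163888 69.29779887199402 [-0.5  3.6  2.8]
lift6 [ 0.4 -0.1 -7. ] [-0.09907417 -0.03970649 -0.01448069] 12.97101767945042
22.6583 [494.08128669 196.37303485 221.98089507] [ 1.79998329e+02 -2.27190325e-03 -1.67170741e+02] [-0.1 -0.  -8. ] [-0.02934485 -0.02510503  0.02234661] 12.960469668905153
```

View pics/e.png

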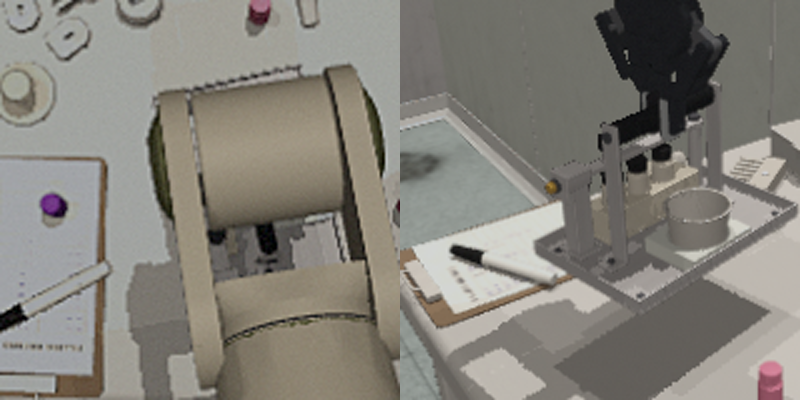

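The caddy is lifted with its vials and cup in place and the bar still in the catch. A quick level check comes before hand-in.

Run:
```python
from push import *
for P in((-100,67,117),(-100,-67,117),(100,-67,117),(-58,0,224),(58,0,224)): print(P,proj('scene',c2w(s,P)).round(1))
p,D=load('scene','e')
v,u=np.mgrid[180:320,150:330]; P=unproj('scene',u,v,D[180:320,150:330]).reshape(-1,3)
c,si=np.cos(s[2]),np.sin(s[2]); q=P-[s[0],s[1],0]; q=np.c_[c*q[:,0]+si*q[:,1],-si*q[:,0]+c*q[:,1],q[:,2]]
m=(abs(q[:,0])<95)&(q[:,1]>-62)&(q[:,1]<60)&(q[:,2]>97)&(q[:,2]<107); h=q[m]
print(m.sum(),np.linalg.lstsq(np.c_[h[:,:2],np.ones(len(h))],h[:,2],rcond=None)[0], np.ptp(h,0))
m=(abs(q[:,0]-0)<103)&(abs(q[:,1]+66)<3)&(q[:,2]>110)&(q[:,2]<122); h=q[m]; print('edge',m.sum(),np.polyfit(h[:,0],h[:,2],1))
```

```text
(-100, 67, 117) [174.9 251.9]
(-100, -67, 117) [228.3 282.3]
(100, -67, 117) [307.9 232.7]
(-58, 0, 224) [214.4 198.3]
(58, 0, 224) [264.2 176.5]
32 [-3.17505989e-04 -2.96381409e-04  1.06678505e+02] [177.47113728  73.89196698   0.9152713 ]
edge 511 [3.80192820e-03 1.16079105e+02]
```

Level to within about 0.2° along its length, with the underside about 100 mm up and the wrist force steady at 8 N, so I'm handing it in.

```bash
python3 -c "
from workcell import env
print(env.finish_job(), env.current_time_s())"
```

```text
the job is handed in; nothing more can be done
the job is handed in; nothing more can be done
```

I swung the keeper bar shut into the catch, and the arm is now holding the caddy by the middle of its handle, still and level about 10 cm above the table with the vials and cup in place; the job is handed in.

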